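# Unlock the lid stay and shut the instrument case

### The job

The lid of the grey instrument case is propped open by the folding stay on its right-hand side. Lift the stay's knee up past centre by its black knob so that it unlocks, without wrenching the stay, while the lid stays up; then take the lid by its pull bar, lower it under control all the way without letting it drop, and press it gently home until the catch snaps over and it lies shut on its rubber rest, never ramming it down. Leave the jar, the tin and the tape roll standing round the case where they are, and let go.

Things in the scene. Friction and masses are not known exactly. Their poses are not given: they have to be found in the camera images.
- case: Open grey steel case, 170 (x) by 220 (y) by 80 mm high, fixed to the bench; origin at the centre of its underside on the bench, x from its front (nearest the robot) to its hinge side, y to its left, z up. Its yaw varies.
- lid_hinge (a point): Middle of the lid's hinge line, which runs along the case's y; it lies 91 mm behind (+x) and 84 mm above the case's origin. The lid is a 178 x 220 x 8 mm plate of 0.6 to 0.9 kg whose underside plane holds the hinge line; closed, it lies level.
- bar_mid (a point): Middle of the pull bar on the lid's free edge: a round bar 10 mm thick, 84 mm long, parallel to the hinge line, 205 mm from it along the lid and 4 mm above the lid's underside plane, 21 mm clear of the lid's edge between two arms. Now the highest part (about 287 mm up). Straddle it from above, fingers to its front and back; it turns between the pads as the lid swings. Free below when shut.
- knob_mid (a point): Middle of the black knob on the stay's knee: a round peg 12 mm thick, 36 mm long, sticking out to the right (case -y), parallel to the hinge line, with a 15 mm collar at its outer end; its middle is 34 mm outside the case's side. Straddle it from above, fingers to front and back. It swings on a circle of 57 mm radius about stay_pivot: now behind and above it, lifting carries it up and forward.
- stay_pivot (a point): Point on the axis of the stay's lower pivot on the case's right side wall, level along y with the middle of the knob: 40 mm in front of the case's origin, 144 mm to its right, 64 mm up. Nothing solid is at this point; the axis runs along the case's y.
- stay_foot (a joint): Give of the steel leaf that carries the stay's lower pivot (m): 0 unloaded, + outward along the stay. It bends 1 mm per 16 N pulled or pushed along the stay, as when the knob is dragged off its circle or the lid is pulled down with the knee hardly past centre; more than 1.2 mm (19 N) wrenches it. Too small to read from poses: feel it as side force.
- rest: Black rubber rest strip, 160 x 6 mm, on the middle of the case's front rim, on which the shut lid lies. Screws set its top 83 to 86.5 mm above the bench (not known, not shown by this pose). It hardly yields: the shut lid bears on it with 3 to 15 N by weight and catch, over 35 N is ramming: stop when it is felt. Origin on the rim, 80 mm up, 82 mm in front of the case's.
- lid (a joint): Swing of the lid (rad): 0 as found, 1.40 rad above level; 1.40 is level; shut on the rest it reads 1.385 to 1.407. With the stay locked it cannot come down. Unlocked, knee friction holds it only near upright: lower down it falls if let go. A spring catch at the front holds it ajar at about 1.34 and must be pressed through (about 10 N on the bar); it then snaps shut and is held.
- knee (a joint): Fold of the stay's knee (rad): 0 locked against its stop, sagging below straight; dead centre at 0.17; unlocked above; about 3.0 with the lid shut. The knee is stiff: 6 to 10 N at the knob starts it. The knob has moved about 13 mm along its circle at 0.35 and 25 mm at 0.7, the lid hardly at all; at 1.0 the lid has come down only 0.17 rad and still stands by itself.
- flux_jar: White jar with a lid, 37 mm across, 30 mm high, standing on the bench to the left of the case; leave it. Origin under its centre.
- rosin_tin: Round open tin, 56 mm across, 20 mm high, to the left of the case's front; leave it. Origin under its centre.
- tape_roll: Roll of tape, 46 mm across, 19 mm high, on the bench to the right of the stay; leave it. Origin under its centre.

How it is judged (in metres and radians):
On the way, in this order (a step that is already met when the one before it is completed fails the run):
1. the stay's knee is lifted past centre (knee above 0.6 rad) while the lid is still up (lid below 0.5 rad) (value of joint knee above 0.6 rad and value of joint lid below 0.5 rad), for 0.2 s.
2. the lid has been lowered at least to its catch (lid above 1.25 rad) (value of joint lid above 1.25 rad), for 0.1 s.
At the end, for the whole second after the job is handed in: The lid lies shut and still on its rest, past the catch (lid above 1.375 rad), and jar, tin and tape roll are within 20 mm of where they stood (value of joint lid above 1.375 rad and velocity of joint lid between -0.05 and 0.05 rad/s and distance of each of flux_jar, rosin_tin, tape_roll from where it was at the start of the episode below 0.02 m); the robot touches nothing.
It fails at once if the lid is let drop or slammed (it comes down faster than 1.5 rad/s) (velocity of joint lid above 1.5 rad/s).
It fails at once if the lid is rammed onto its rest (more than 35 N on the rubber rest) (contact force between rest and anything else above 35 N).
It fails at once if the stay is wrenched (its foot is bent more than 1.2 mm, about 19 N along the stay) (value of joint stay_foot above 0.0012 m or value of joint stay_foot below -0.0012 m).
It fails at once if the jar, the tin or the tape roll is moved (more than 20 mm) (distance of any of flux_jar, rosin_tin, tape_roll from where it was at the start of the episode above 0.02 m).
It also fails if it takes over 70 s, if anything falls off the work surface, if the arm or the gripper's body presses on something with over 40 N, if the wrist force passes 120 N, or if a joint passes its speed limit or range.

### The arm

A 6-joint arm with a two-finger parallel gripper is mounted at the origin on a cart in front of the work surface, level with it; the furniture and walls round the work are solid. World frame = base frame: x ahead of the robot, y to its left, z up, the work surface at z = 0. Lengths are in m, angles in degrees, forces in N, time in s.
With the tool pointing down it reaches from about 0.35 to 0.875 m from the base axis. Payload 4.2 kg.
Tool frame: the origin (TCP) lies midway between the tips of the shut fingers; the grasp point (between the pads) lies 19 mm behind it; z points along the fingers, y is the line along which they close (so a half turn about z gives the same grasp; the last joint's range is limited). The gripper opens to 87 mm and grips with 3 to 60 N. Pads are 19 mm wide; open, the fingers measure 117 mm over their backs; the gripper's body (75 mm by 190 mm) begins 51 mm behind the grasp point.
Start: joints at [-52.506, 22.042, 0.453, 0, -68.411, -14.817], TCP at [0.241, -0.577, 0.223] pointing down, gripper open.
Joint ranges: [-179.83, 179.83], [-69.29, 118.12], [-61.27, 80.66], [-181.25, 117.63], [-171.15, -9.14], [-177.46, 177.46]. Speed limits (degrees/s): [159.86, 159.86, 180, 180, 180, 180].

### API

Orientations are given as a 3x3 rotation matrix whose columns are the frame's x, y, z axes.
In Python, from station import r, cams gives the robot as it stands.
- The arm moves only by the tool play_rows, never from a script. Its argument "commands" is text: rows parted by semicolons, each of 6 numbers parted by spaces: the shift along the world's x, y, z normalised to -1 to 1, where 1 is 30 mm, then the turn, a rotation vector about the world's x, y, z normalised to -1 to 1, where 1 is 0.15 rad. A call has 1 to 20 rows; each row shifts and turns the commanded pose from where the row before left it; what a row does not reach is not made up. A row lasts 1/10 s, in which the tool goes at most 50 mm and 8.59 degrees, less where a joint would pass 70% of its speed; a pose out of reach is approached as far as the arm can. A call with a number of a shift or a turn outside -1 to 1 is refused whole. A call with a gripper value outside its range is refused whole. "grip" is the finger opening in mm, from 0 to 87, set as the call begins (left out, the last holds). The fingers move at their own pace and stop on an object; the grip force is fixed at half the most. Time passes only in rows, so rows that do not move let the fingers close. It gives the time, the measured TCP pose, the force, the opening and the grip force at its end, in the units of the state.
- r.sense(): the state, without advancing time (a new reading comes with each control period).
- cams.capture(name): name is "scene" or "top" or "wrist"; returns (picture, depth): 384x512x3 uint8, blue, green, red; 384x512 float32, m along the optical axis (not along the pixel's ray), 0 where there is no reading.
- cams.camera_info(name): a dict with "mtx" (3x3 intrinsics, pixels), "k1" (the pictures are not rectified: a ray, as slopes to the right and down, at radius r is drawn at 1 + k1 r^2 times it, then the intrinsics apply), "R" (3x3) and "t" (3): a world point X has camera coordinates R X + t. Camera axes: x right, y down, z forward; pixel columns grow to the right and rows downward; lengths in m; the calibration is good to about 2 mm. A picture is of the moment at which its call begins: read the wrist's pose just before it. camera_info takes no time and is no camera call; for the wrist camera it gives the pose at the moment of the call.
- r.finish_job(): hands the job in; it is judged then, once.
The state is a dict: "time_s": time; "joints": joint angles; "joint_velocities": joint speeds; "effort": joint torques, N m; "tcp_pos": TCP position; "ee_rot": TCP orientation; "wrist_force": force on the tool from outside, world axes, zero at the start; "moment": the same for the moment, N m; "gripper_width": opening from 0.0 (shut) to 1.0 (fully open); "gripper_force": force on a finger pad.
Only numpy, scipy, OpenCV 4.12 (cv2) and the standard library are available. Lean on these libraries where they do the work, as an engineer would, in place of code of your own. Each camera call takes 0.05 s, during which the arm holds its last target. There are 200 camera calls.

## Working session

There is one attempt and no reset: what is moved stays moved. The work goes in short steps, Python scripts to look and compute and a tool call to move; the robot and the scene stay as the last step left them, time stands still between calls to the robot, and variables do not carry over. Pictures are saved under pics/ and viewed, at most 10 in all, crops included, and the job is handed in when it is done.

Besides the shell and the picture viewer there is one more tool, called by a JSON object that holds its "method" and its "body", one argument or row to a line. play_rows: Moves the arm, as the interface text tells. Scaled input: -1 to 1 covers 30 mm each way for a shift and 0.15 rad each way for a turn. Its arguments: {"type":"object","properties":{"commands":{"type":"string"},"grip":{"type":"number"}},"required":["commands"]}

```bash
mkdir -p pics; ls; python3 - <<'E'
from station import r,cams
import cv2,numpy as np
s=r.sense();print(s)
for n in("scene","top"):
    p,d=cams.capture(n);cv2.imwrite(f"pics/{n}0.png",p);np.save(f"{n}0.npy",d);i=cams.camera_info(n);print(n,i)
E
```

```text
pics
{'time_s': 0.0, 'joints': array([-5.25041571e+01,  2.20911256e+01,  3.79916589e-01, -2.84285208e-02,
       -6.84126511e+01, -1.48165086e+01]), 'joint_velocities': array([-0.01780234,  0.09719694, -0.01734462,  0.00907588,  0.02238429,
        0.02946624]), 'effort': array([-1.23400398e-03, -3.90667498e+01,  1.87402654e+01,  4.21993107e+00,
        1.10889706e-02, -1.89799180e-04]), 'tcp_pos': array([ 0.2407615 , -0.57610635,  0.22145817]), 'ee_rot': array([[-9.22747733e-01, -3.85403321e-01, -9.49800788e-04],
       [-3.85404477e-01,  9.22745580e-01,  1.99594309e-03],
       [ 1.07181383e-04,  2.20780944e-03, -9.99997557e-01]]), 'wrist_force': array([-0.26021083,  0.72773074, -0.45171097]), 'moment': array([0.0115859 , 0.03743626, 0.00297463]), 'gripper_force': 0.0, 'gripper_width': 1.0014482855170221}
scene {'mtx': array([[360.36938959,   0.        , 251.87160419],
       [  0.        , 360.36938959, 197.52429525],
       [  0.        ,   0.        ,   1.        ]]), 'k1': -0.062334870697109246, 'R': array([[-0.57526341, -0.8176166 , -0.02398119],
       [-0.38636154,  0.29744614, -0.87306962],
       [ 0.72096932, -0.4929796 , -0.48700549]]), 't': array([0.36098528, 0.37347636, 0.71250462])}
top {'mtx': array([[382.84892166,   0.        , 251.81614862],
       [  0.        , 382.84892166, 197.05478223],
       [  0.        ,   0.        ,   1.        ]]), 'k1': 0.03576448484811814, 'R': array([[ 0.00127707, -0.9999983 ,  0.00132989],
       [-0.99625612, -0.00138725, -0.08643969],
       [ 0.08644138, -0.00121452, -0.9962562 ]]), 't': array([-0.0025007 ,  0.59939825,  1.20702628])}
```

View pics/scene0.png

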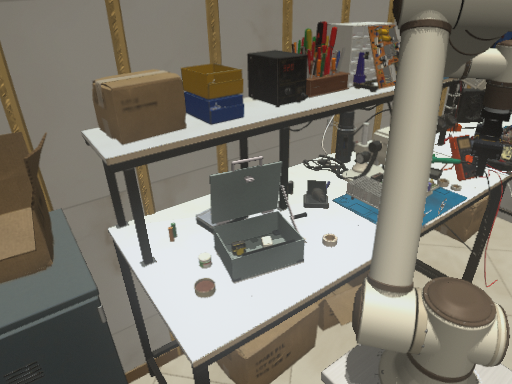

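View pics/top0.png

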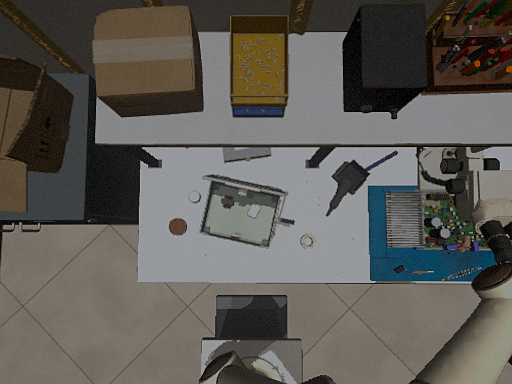

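The scene view shows the open case near (255,240), the pull bar near (247,160) and the knob near (302,215). In the top view, the case corners are near (204,180), (285,193), (270,246) and (200,232), the knob is near (290,221), and a shelf edge runs along row 145.

```bash
python3 - <<'E'
import cv2,numpy as np
a=cv2.imread("pics/scene0.png")[145:280,190:350]; b=cv2.imread("pics/top0.png")[140:260,160:330]
a=cv2.resize(a,None,fx=5,fy=4.4,interpolation=cv2.INTER_CUBIC);a=cv2.resize(cv2.imread("pics/scene0.png")[145:265,190:350],None,fx=5,fy=5,interpolation=cv2.INTER_CUBIC)
b=cv2.resize(b,None,fx=4.7,fy=4.7,interpolation=cv2.INTER_CUBIC)
cv2.imwrite("pics/sc.png",a);cv2.imwrite("pics/tc.png",b)
E
cat > h.py <<'E'
import numpy as np,cv2
from station import r,cams
def ray(n,u,v,i=None):
    i=i or cams.camera_info(n)
    p=cv2.undistortPoints(np.array([[[u,v]]],float),i["mtx"],np.array([i["k1"],0,0,0,0.]))[0,0]
    R=i["R"];o=-R.T@i["t"];return o,R.T@np.array([p[0],p[1],1])
def atz(n,u,v,z,i=None):
    o,d=ray(n,u,v,i);return o+d*(z-o[2])/d[2]
def atd(n,u,v,D,i=None):
    o,d=ray(n,u,v,i);return o+d*D[int(round(v)),int(round(u))]
def proj(n,X,i=None):
    i=i or cams.camera_info(n);R=i["R"];c=R@np.array(X)+i["t"];x=c[:2]/c[2];x=x*(1+i["k1"]*x@x)
    return i["mtx"][:2,:2]@x+i["mtx"][:2,2]
E
```

```text
(no output)
```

View pics/sc.png

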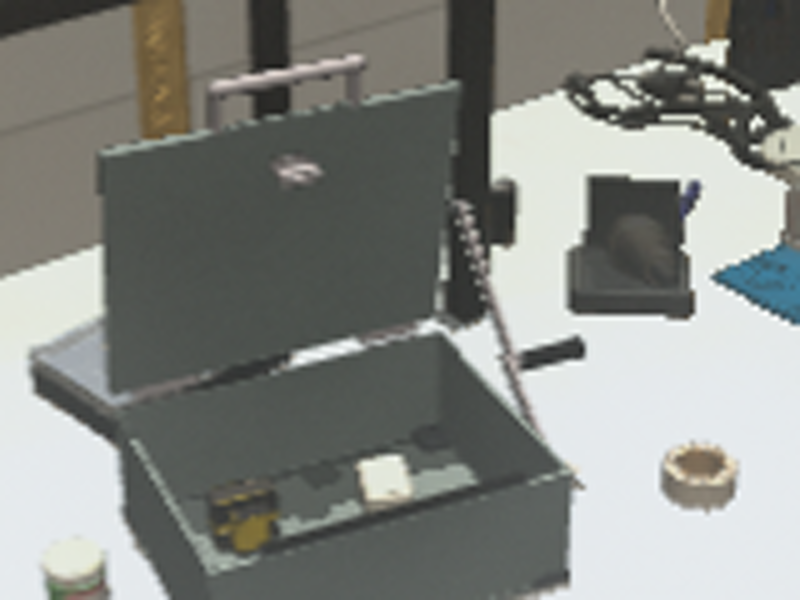

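View pics/tc.png

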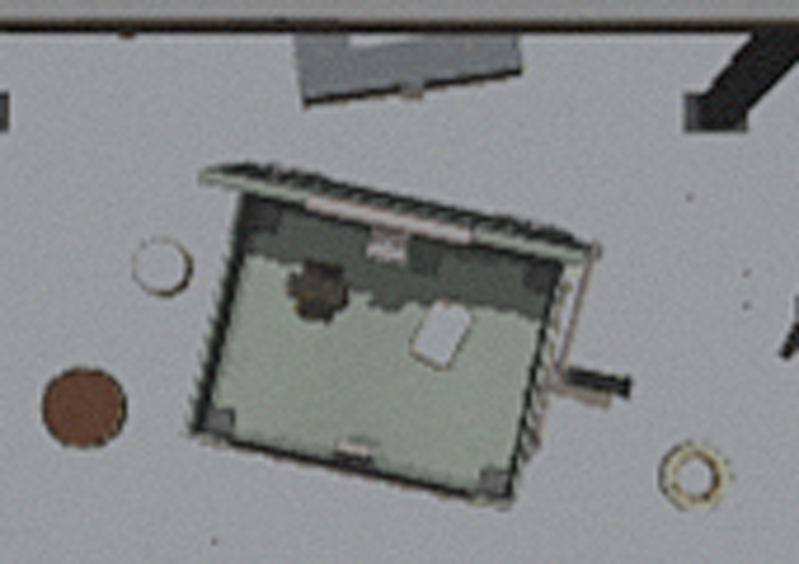

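In the top crop, the front rim corners are at (192,433) and (510,503), the bar runs (308,203)–(470,238), and the knob runs (568,377)–(630,387). In the scene crop, the bar runs (213,88)–(362,62) and the knob (522,360)–(583,347).

```bash
cat >> h.py <<'E'
def W(q,p):
    c,s=np.cos(q[2]),np.sin(q[2]);return np.array([q[0]+c*p[0]-s*p[1],q[1]+s*p[0]+c*p[1],p[2]])
def barlid(a): # a lid joint
    t=1.4-a;return np.array([.091-.205*np.cos(t)+.004*np.sin(t),0,.084+.205*np.sin(t)+.004*np.cos(t)])
def knob(f): return np.array([-.040+.057*np.cos(f),-.144,.064+.057*np.sin(f)])
E
python3 - <<'E'
from h import *
from scipy.optimize import least_squares
T=lambda u,v:(160+(u+.5)/4.7-.5,140+(v+.5)/4.7-.5);S=lambda u,v:(190+(u+.5)/5-.5,145+(v+.5)/5-.5)
I={n:cams.camera_info(n) for n in("top","scene")}
d=np.array([0,1,0])
def obs(q):
    b=barlid(0);k=knob(q[3])
    return [("top",[-.085,.11,.08],T(192,433)),("top",[-.085,-.11,.08],T(510,503)),
     ("top",b+.042*d,T(308,203)),("top",b-.042*d,T(470,238)),("scene",b+.042*d,S(213,88)),("scene",b-.042*d,S(362,62)),
     ("top",k-.018*d,T(630,387)),("scene",k-.018*d,S(583,349)),("scene",[-.085,-.11,.08],S(568,475)),("scene",[.085,-.11,.08],S(440,335)),("scene",[-.085,.11,.08],S(210,572))]
f=lambda q:np.concatenate([proj(n,W(q,np.array(p)),I[n])-uv for n,p,uv in obs(q)])
s=least_squares(f,[.6,0,-.2,.7],loss="soft_l1");q=s.x;print(q,np.degrees(q[2:]));print(f(q).reshape(-1,2).round(2))
np.save("q.npy",q)
print("bar",W(q,barlid(0)),"knob",W(q,knob(q[3])),"pivot",W(q,np.array([-.04,-.144,.064])))
D=np.load("top0.npy")
for u,v in((250,130),(250,143),(240,155),(307,241)):print(u,v,atd("top",u,v,D).round(3))
E
```

```text
[ 0.54707533  0.03502111 -0.2204338   0.64075696] [-12.62992654  36.71266945]
[[-1.97  0.03]
 [ 0.76  1.09]
 [ 1.45 -0.7 ]
 [-0.81 -0.93]
 [ 1.02  0.34]
 [-0.68  0.34]
 [-1.14  0.27]
 [-1.04 -0.16]
 [ 1.63 -0.5 ]
 [ 0.71 -0.83]
 [-0.01  0.44]]
bar [0.60571964 0.02188038 0.28669706] knob [ 0.52114521 -0.10673942  0.09807474] pivot [ 0.4765572  -0.09674836  0.064     ]
250 130 [0.732 0.003 0.354]
250 143 [0.701 0.003 0.353]
240 155 [0.735 0.037 0.033]
307 241 [ 0.459 -0.181  0.004]
```

```bash
cat >> h.py <<'E'
from scipy.spatial.transform import Rotation as Ro
q=np.load("q.npy")
def ori(lean_out,lean_front): # deg; tool top leans to case -y / to case -x
    C=Ro.from_euler("z",q[2])
    B=Ro.from_matrix(np.array([[0,-1,0],[-1,0,0],[0,0,-1]]).astype(float))
    return C*Ro.from_euler("y",-lean_front,degrees=True)*Ro.from_euler("x",lean_out,degrees=True)*B
def plan(P,R,back=0): # grasp point P world
    s=r.sense();R0=Ro.from_matrix(s["ee_rot"])
    z=R.as_matrix()[:,2];tcp=P+z*(.019-back)
    d=(tcp-s["tcp_pos"])/.03;w=(R*R0.inv()).as_rotvec()/.15
    print("tcp",tcp.round(4),"units shift",d.round(2),"turn",w.round(2),"min rows",max(abs(d).max(),abs(w).max()).round(1))
def local():
    s=r.sense();g=s["tcp_pos"]-.019*s["ee_rot"][:,2]
    C=Ro.from_euler("z",-q[2]).as_matrix()
    print("t",round(s["time_s"],2),"grasp local mm",(C@(g-[q[0],q[1],0])*1e3).round(1),"F local",(C@s["wrist_force"]).round(1),"w",s["gripper_width"]*87,s["gripper_force"])
E
python3 - <<'E'
from h import *
print(ori(25,0).as_matrix().round(2));plan(W(q,knob(q[3])),ori(25,0),.07)
E
```

```text
[[-0.2  -0.98  0.09]
 [-0.88  0.22  0.41]
 [-0.42 -0.   -0.91]]
tcp [ 0.5164 -0.1278  0.1443] units shift [ 9.19 14.95 -2.58] turn [ 2.31 -1.95  6.26] min rows 14.9
```

{"method": "play_rows", "body": {
  "commands": ".46 .75 0 .115 -.097 .313;.46 .75 0 .115 -.097 .313;.46 .75 0 .115 -.097 .313;.46 .75 0 .115 -.097 .313;.46 .75 0 .115 -.097 .313;.46 .75 0 .115 -.097 .313;.46 .75 0 .115 -.097 .313;.46 .75 0 .115 -.097 .313;.46 .75 0 .115 -.097 .313;.46 .75 0 .115 -.097 .313;.46 .75 0 .115 -.097 .313;.46 .75 0 .115 -.097 .313;.46 .75 -.3 .115 -.097 .313;.46 .75 -.3 .115 -.097 .313;.46 .75 -.3 .115 -.097 .313;.46 .75 -.3 .115 -.097 .313;.46 .75 -.3 .115 -.097 .313;.46 .75 -.3 .115 -.097 .313;.46 .75 -.3 .115 -.097 .313;.46 .75 -.3 .115 -.097 .313",
  "grip": 50
}}

```text
time_s: 2.1
tcp_pos: [0.5172, -0.1256, 0.1498]
ee_rot: [[-0.197, -0.976, 0.092], [-0.885, 0.217, 0.412], [-0.422, -0.001, -0.907]]
wrist_force: [0.4, -0.5, -0.2]
gripper_width: 0.574
gripper_force: 0.0
```

```bash
python3 - <<'E'
from h import *
i=cams.camera_info("wrist");p,d=cams.capture("wrist");np.save("w1.npy",d)
import pickle;pickle.dump(i,open("w1.pkl","wb"))
cv2.imwrite("pics/w1.png",cv2.resize(p,None,fx=1.56,fy=1.56,interpolation=cv2.INTER_CUBIC));local();plan(W(q,knob(q[3])),ori(25,0),0)
k=knob(q[3]);print(i["k1"])
for y in(-.126,-.144,-.162):print(y,proj("wrist",W(q,np.array([k[0],y,k[2]])),i)*1.56)
E
```

```text
t 2.15 grasp local mm [   6.3 -168.4  165.3] F local [ 0.3  1.2 -1.7] w 49.84695035142095 0.0
tcp [ 0.5229 -0.0989  0.0809] units shift [ 0.16  0.8  -2.24] turn [-0.02 -0.   -0.03] min rows 2.2
-0.09163818435820428
-0.126 [390.06412102 341.14834491]
-0.144 [390.09510801 312.97190959]
-0.162 [390.12991975 281.78731117]
```

View pics/w1.png

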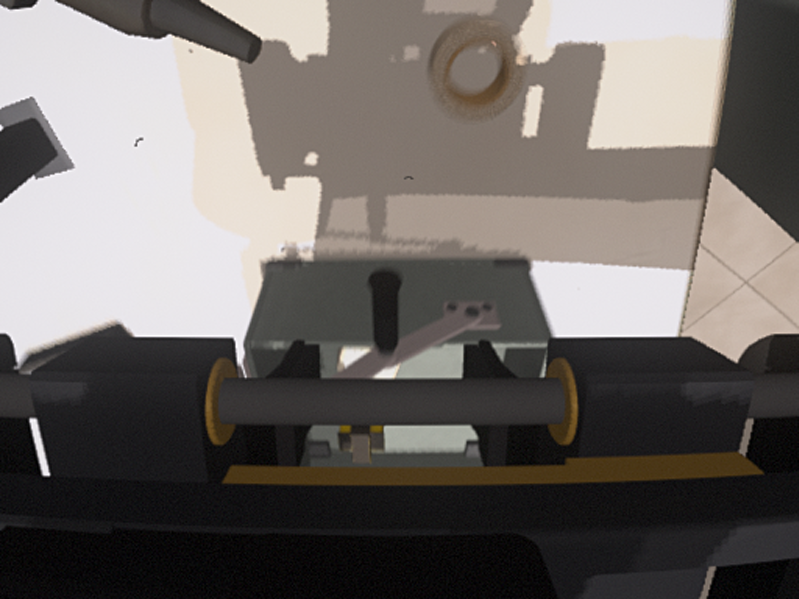

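The wrist view shows the knob running from (385,278) to (385,348), the pivot screw at (472,311), and the tape roll well clear at (475,70). The knob lies about 5 px left of where I predicted it.

```bash
python3 - <<'E'
from h import *
import pickle
i=pickle.load(open("w1.pkl","rb"));D=np.load("w1.npy")
print(i["mtx"][0,0],proj("wrist",W(q,np.array([-.04,-.116,.064])),i)*1.56)
C=Ro.from_euler("z",-q[2]).as_matrix()
for u,v in((385,290),(385,305),(385,320),(385,335),(472,311),(484,305)):
    X=atd("wrist",u/1.56,v/1.56,D,i);print(u,v,(C@(X-[q[0],q[1],0])*1e3).round(1))
E
```

```text
317.9491955339972 [473.45660804 310.74109713]
385 290 [   7.8 -163.1  105.3]
385 305 [   7.9 -152.7  102.7]
385 320 [   8.  -144.3  103.2]
385 335 [   8.  -134.9  103.2]
472 311 [ -38.3 -119.4   68.1]
484 305 [ -47.1 -113.9   56.7]
```

```bash
python3 - <<'E'
from h import *
plan(W(q,np.array([.0075,-.145,.097])),ori(25,0),0)
E
```

```text
tcp [ 0.5244 -0.1003  0.0798] units shift [ 0.21  0.75 -2.28] turn [-0.02 -0.   -0.03] min rows 2.3
```

{"method": "play_rows", "body": {
  "commands": ".02 .075 -.228 0 0 0;.02 .075 -.228 0 0 0;.02 .075 -.228 0 0 0;.02 .075 -.228 0 0 0;.02 .075 -.228 0 0 -.03;.02 .075 -.228 0 0 0;.02 .075 -.228 0 0 0;.02 .075 -.228 0 0 0;.02 .075 -.228 0 0 0;.02 .075 -.228 0 0 0;0 0 0 0 0 0;0 0 0 0 0 0"
}}

```text
time_s: 3.35
tcp_pos: [0.523, -0.1042, 0.082]
ee_rot: [[-0.202, -0.975, 0.095], [-0.884, 0.223, 0.41], [-0.421, -0.001, -0.907]]
wrist_force: [0.5, -0.4, 0.2]
gripper_width: 0.573
gripper_force: 0.0
```

{"method": "play_rows", "body": {
  "commands": "0 0 0 0 0 0;0 0 0 0 0 0;0 0 0 0 0 0;0 0 0 0 0 0",
  "grip": 18
}}

```text
time_s: 3.75
tcp_pos: [0.5231, -0.1042, 0.0824]
ee_rot: [[-0.202, -0.975, 0.096], [-0.884, 0.223, 0.41], [-0.421, -0.002, -0.907]]
wrist_force: [-0.0, -0.4, -0.5]
gripper_width: 0.298
gripper_force: 0.0
```

```bash
python3 - <<'E'
from h import *
local()
i=cams.camera_info("wrist");p,d=cams.capture("wrist")
a=p[150:270,170:330];cv2.imwrite("pics/w2.png",cv2.resize(a,None,fx=5,fy=5,interpolation=cv2.INTER_CUBIC))
E
```

```text
t 3.75 grasp local mm [   6.9 -149.1   99.6] F local [ 0.1 -0.4 -0.5] w 25.892450181530442 0.0
```

View pics/w2.png

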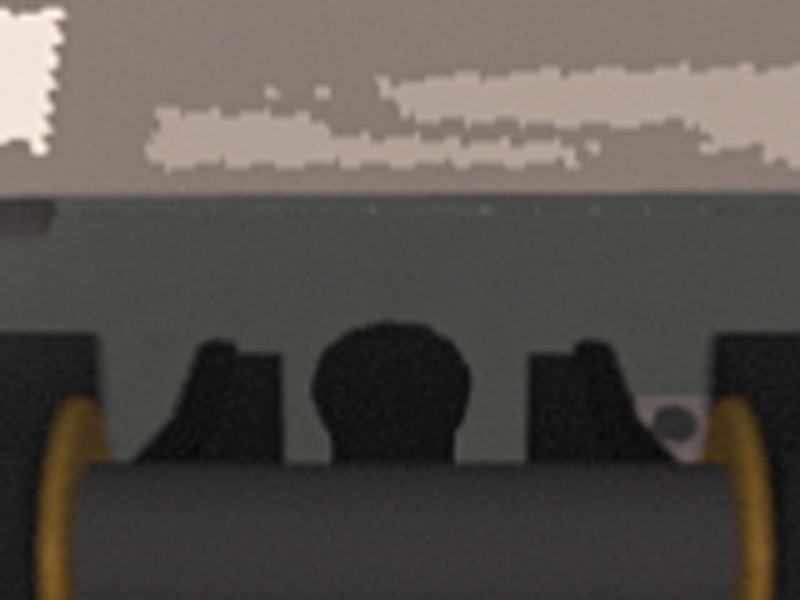

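The crop shows the knob neck at columns 330–455, between pad faces at 283 and 528. I'm therefore about 1.2 mm off toward the front and will shift before closing.

{"method": "play_rows", "body": {
  "commands": ".07 .12 -.07 0 0 0;0 0 0 0 0 0;0 0 0 0 0 0;0 0 0 0 0 0",
  "grip": 15
}}

```text
time_s: 4.2
tcp_pos: [0.5251, -0.1005, 0.08]
ee_rot: [[-0.202, -0.975, 0.095], [-0.884, 0.223, 0.41], [-0.421, -0.001, -0.907]]
wrist_force: [-0.4, -0.6, 0.2]
gripper_width: 0.172
gripper_force: 0.0
```

```bash
python3 -c "
from h import *
local()"
```

```text
t 4.2 grasp local mm [   8.1 -145.    97.2] F local [-0.2 -0.7  0.2] w 14.972414913567482 0.0
```

{"method": "play_rows", "body": {
  "commands": "0 0 0 0 0 0;0 0 0 0 0 0",
  "grip": 12.5
}}

```text
time_s: 4.4
tcp_pos: [0.5251, -0.1006, 0.0801]
ee_rot: [[-0.202, -0.975, 0.095], [-0.884, 0.223, 0.41], [-0.421, -0.001, -0.907]]
wrist_force: [0.3, 0.3, 0.2]
gripper_width: 0.149
gripper_force: 0.0
```

```bash
python3 -c "
from h import *
local()"
```

```text
t 4.4 grasp local mm [   8.1 -145.1   97.3] F local [0.3 0.3 0.2] w 12.969105274237386 0.0
```

{"method": "play_rows", "body": {
  "commands": "0 0 0 0 0 0;0 0 0 0 0 0;0 0 0 0 0 0",
  "grip": 6
}}

```text
time_s: 4.7
tcp_pos: [0.525, -0.1006, 0.0801]
ee_rot: [[-0.202, -0.975, 0.095], [-0.884, 0.223, 0.41], [-0.421, -0.001, -0.907]]
wrist_force: [0.1, 0.0, 0.6]
gripper_width: 0.127
gripper_force: 30.0
```

```bash
python3 - <<'E'
from h import *
local()
# circle steps from phi0 in world units (3 mm arc each)
C=Ro.from_euler("z",q[2]).as_matrix()
f=np.arctan2(97.3-64,8.1+40);print(f,np.hypot(33.3,48.1))
for k in range(13):
    a,b=knob(f+k*3/57),knob(f+(k+1)*3/57);print(k,(C@(b-a)/.03).round(3))
E
```

```text
t 4.7 grasp local mm [   8.1 -145.1   97.3] F local [0.1 0.  0.6] w 11.020585487816936 29.989900812506676
0.60554466360497 58.502136713115014
0 [-0.058  0.013  0.081]
1 [-0.062  0.014  0.077]
2 [-0.066  0.015  0.074]
3 [-0.069  0.016  0.07 ]
4 [-0.073  0.016  0.067]
5 [-0.076  0.017  0.063]
6 [-0.079  0.018  0.058]
7 [-0.082  0.018  0.054]
8 [-0.085  0.019  0.049]
9 [-0.087  0.02   0.045]
10 [-0.089  0.02   0.04 ]
11 [-0.091  0.02   0.035]
12 [-0.093  0.021  0.03 ]
```

{"method": "play_rows", "body": {
  "commands": "-.029 .006 .04 0 0 0;-.029 .006 .04 0 0 0;0 0 0 0 0 0"
}}

```text
time_s: 5.0
tcp_pos: [0.524, -0.1004, 0.0818]
ee_rot: [[-0.202, -0.975, 0.097], [-0.884, 0.224, 0.409], [-0.421, -0.003, -0.907]]
wrist_force: [3.6, 0.0, -8.6]
gripper_width: 0.124
gripper_force: 30.0
```

```bash
cat >> h.py <<'E'
def fs():
    local();s=r.sense();F=Ro.from_euler("z",-q[2]).as_matrix()@s["wrist_force"]
    g=Ro.from_euler("z",-q[2]).as_matrix()@(s["tcp_pos"]-.019*s["ee_rot"][:,2]-[q[0],q[1],0])
    f=np.arctan2(g[2]-.064,g[0]+.04);print("phi",f.round(3),"rad mm",np.hypot(g[2]-.064,g[0]+.04)*1e3,"F radial",F[0]*np.cos(f)+F[2]*np.sin(f),"tang",-F[0]*np.sin(f)+F[2]*np.cos(f))
E
python3 -c "
from h import *
fs()"
```

```text
t 5.0 grasp local mm [   7.  -145.2   99.1] F local [ 3.5  0.8 -8.6] w 10.766086407008777 29.968074783682823
phi 0.641 rad mm 58.64953142788106 F radial -2.2933476554822487 tang -8.987614310608189
```

{"method": "play_rows", "body": {
  "commands": "-.031 .007 .038 0 0 0;-.031 .007 .038 0 0 0;-.033 .007 .036 0 0 0;-.033 .007 .036 0 0 0;0 0 0 0 0 0"
}}

```text
time_s: 5.5
tcp_pos: [0.5203, -0.0995, 0.087]
ee_rot: [[-0.202, -0.975, 0.097], [-0.884, 0.224, 0.41], [-0.421, -0.003, -0.907]]
wrist_force: [5.8, -0.2, -6.8]
gripper_width: 0.126
gripper_force: 29.9
```

```bash
python3 -c "
from h import *
fs()"
```

```text
t 5.5 grasp local mm [   3.2 -145.1  104.2] F local [ 5.6  1.1 -6.8] w 10.956130225379663 29.94279677979648
phi 0.749 rad mm 59.00951960168163 F radial -0.488754026884088 tang -8.819400134931058
```

{"method": "play_rows", "body": {
  "commands": "-.035 .008 .035 0 0 0;-.035 .008 .035 0 0 0;-.036 .008 .033 0 0 0;-.036 .008 .033 0 0 0;0 0 0 0 0 0"
}}

```text
time_s: 6.0
tcp_pos: [0.5164, -0.0986, 0.0914]
ee_rot: [[-0.202, -0.975, 0.098], [-0.884, 0.224, 0.409], [-0.421, -0.004, -0.907]]
wrist_force: [5.4, -0.2, -6.6]
gripper_width: 0.122
gripper_force: 30.0
```

```bash
python3 -c "
from h import *
fs()"
```

```text
t 6.0 grasp local mm [  -0.8 -145.1  108.6] F local [ 5.3  1.  -6.6] w 10.621478505151034 29.997926917858422
phi 0.85 rad mm 59.38281646110993 F radial -1.4410485744080899 tang -8.37930193899954
```

{"method": "play_rows", "body": {
  "commands": "-.038 .008 .031 0 0 0;-.038 .008 .031 0 0 0;-.04 .009 .029 0 0 0;-.04 .009 .029 0 0 0;0 0 0 0 0 0"
}}

```text
time_s: 6.5
tcp_pos: [0.5123, -0.0977, 0.0953]
ee_rot: [[-0.201, -0.975, 0.099], [-0.885, 0.224, 0.409], [-0.421, -0.005, -0.907]]
wrist_force: [6.3, 1.7, -6.1]
gripper_width: 0.123
gripper_force: 30.0
```

```bash
python3 -c "
from h import *
fs()"
```

```text
t 6.5 grasp local mm [  -5.1 -145.1  112.5] F local [ 5.8  3.  -6.1] w 10.675371023745798 30.008106236346066
phi 0.947 rad mm 59.78451729355331 F radial -1.5895181304160415 tang -8.243061185293513
```

{"method": "play_rows", "body": {
  "commands": "-.041 .009 .026 0 0 0;-.041 .009 .026 0 0 0;-.043 .01 .024 0 0 0;-.043 .01 .024 0 0 0;0 0 0 0 0 0"
}}

```text
time_s: 7.0
tcp_pos: [0.5079, -0.0967, 0.0987]
ee_rot: [[-0.201, -0.975, 0.101], [-0.885, 0.224, 0.409], [-0.421, -0.007, -0.907]]
wrist_force: [7.2, -0.8, -4.0]
gripper_width: 0.126
gripper_force: 30.0
```

```bash
python3 -c "
from h import *
fs()"
```

```text
t 7.0 grasp local mm [  -9.6 -145.1  115.9] F local [ 7.2  0.8 -4. ] w 10.998238143181336 30.01798982382752
phi 1.041 rad mm 60.17445867701991 F radial 0.18984661609365316 tang -8.209417325698599
```

{"method": "play_rows", "body": {
  "commands": "-.043 .01 .021 0 0 0;-.043 .01 .021 0 0 0;-.044 .01 .018 0 0 0;-.044 .01 .018 0 0 0;0 0 0 0 0 0"
}}

```text
time_s: 7.5
tcp_pos: [0.5034, -0.0957, 0.1016]
ee_rot: [[-0.2, -0.974, 0.102], [-0.885, 0.224, 0.408], [-0.421, -0.009, -0.907]]
wrist_force: [7.4, -0.3, -3.8]
gripper_width: 0.125
gripper_force: 30.0
```

```bash
python3 -c "
from h import *
fs()"
```

```text
t 7.5 grasp local mm [ -14.2 -145.1  118.8] F local [ 7.3  1.3 -3.8] w 10.904993977561237 30.019765293836826
phi 1.131 rad mm 60.5495462771111 F radial -0.36236312293678674 tang -8.19668683041999
```

{"method": "play_rows", "body": {
  "commands": "-.045 .01 .017 0 0 0;-.045 .01 .017 0 0 0;-.046 .01 .014 0 0 0;-.046 .01 .014 0 0 0;0 0 0 0 0 0;0 0 0 0 0 0"
}}

```text
time_s: 8.1
tcp_pos: [0.4986, -0.0946, 0.1041]
ee_rot: [[-0.199, -0.974, 0.104], [-0.885, 0.224, 0.408], [-0.421, -0.01, -0.907]]
wrist_force: [6.8, -0.3, -1.3]
gripper_width: 0.127
gripper_force: 30.0
```

```bash
python3 - <<'E'
from h import *
fs()
p,d=cams.capture("top");np.save("t2.npy",d);p2,d2=cams.capture("scene")
b=cv2.resize(p[140:260,180:320],None,fx=5,fy=5,interpolation=cv2.INTER_CUBIC)
cv2.imwrite("pics/t2.png",b);cv2.imwrite("pics/s2.png",p2)
E
```

```text
t 8.1 grasp local mm [ -19.2 -145.1  121.3] F local [ 6.7  1.2 -1.3] w 11.086890284436787 30.007269465058926
phi 1.223 rad mm 60.953664656516246 F radial 1.11105312642015 tang -6.736048321516207
```

View pics/t2.png

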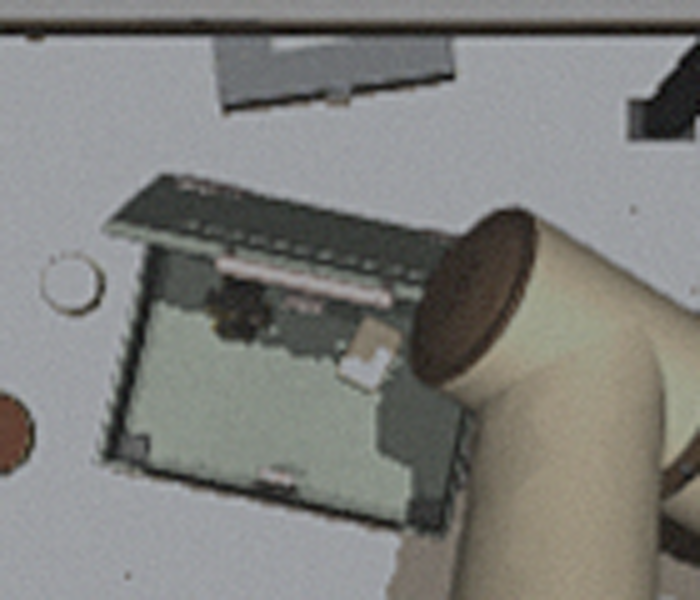

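The lid is still standing and has come forward: the bar now runs (222,262)–(390,300) in the crop, with its middle at about (241,196) full-frame.

```bash
python3 - <<'E'
from h import *
i=cams.camera_info("top")
for a in np.arange(0,.6,.05):print(a.round(2),[(proj("top",W(q,barlid(a)+np.array([0,y,0])),i)-[180,140])*5 for y in(.042,-.042)])
E
```

```text
0.0 [array([232.94493525, 210.47064032]), array([393.99420493, 246.59394395])]
0.05 [array([228.70717014, 230.10022698]), array([389.5935219 , 266.21465242])]
0.1 [array([224.5896145 , 249.59974652]), array([385.23090638, 285.68658566])]
0.15 [array([220.60832935, 268.89131148]), array([380.92374732, 304.93201414])]
0.2 [array([216.77848957, 287.89887775]), array([376.68897041, 323.87515135])]
0.25 [array([213.11427405, 306.54883118]), array([372.54290834, 342.4427374 ])]
0.3 [array([209.62876973, 324.77053329]), array([368.50118073, 360.5645805 ])]
0.35 [array([206.33389088, 342.49681806]), array([364.5785856 , 378.17404862])]
0.4 [array([203.24031435, 359.66443325]), array([360.78900367, 395.20850487])]
0.45 [array([200.35743135, 376.21442115]), array([357.14531664, 411.60968151])]
0.5 [array([197.69331587, 392.09243512]), array([353.65934013, 427.32398906])]
0.55 [array([195.25470945, 407.24898975]), array([350.34177174, 442.30275873])]
```

Lid is at about 0.14 rad and knee at about 0.95, so the stay is unlocked. Next I'll let go of the knob and back off along the tool axis.

{"method": "play_rows", "body": {
  "commands": "0 0 0 0 0 0;0 0 0 0 0 0;0 0 0 0 0 0;0 0 0 0 0 0;-.03 -.13 .3 0 0 0;-.03 -.13 .3 0 0 0;-.03 -.13 .3 0 0 0;-.03 -.13 .3 0 0 0;-.03 -.13 .3 0 0 0;-.03 -.13 .3 0 0 0;-.03 -.13 .3 0 0 0;-.03 -.13 .3 0 0 0;-.06 -.26 .6 0 0 0;-.06 -.26 .6 0 0 0;-.06 -.26 .6 0 0 0",
  "grip": 45
}}

```text
time_s: 9.7
tcp_pos: [0.482, -0.1488, 0.2288]
ee_rot: [[-0.202, -0.975, 0.095], [-0.884, 0.223, 0.41], [-0.421, -0.001, -0.907]]
wrist_force: [0.2, -0.7, -0.1]
gripper_width: 0.518
gripper_force: 0.0
```

```bash
python3 - <<'E'
from h import *
local();plan(W(q,barlid(.14)),ori(0,18),.08)
print(W(q,barlid(.14)))
E
```

```text
t 9.7 grasp local mm [ -23.4 -201.6  246. ] F local [ 0.3 -0.7 -0.1] w 45.06817999108597 0.0
tcp [0.56   0.0321 0.3384] units shift [2.6  6.03 3.65] turn [-3.26 -1.37 -0.43] min rows 6.0
[0.57841411 0.02799887 0.28040179]
```

{"method": "play_rows", "body": {
  "commands": "0 0 .73 0 0 0;0 0 .73 0 0 0;0 0 .73 -.36 -.15 -.05;0 0 .73 -.36 -.15 -.05;0 0 .73 -.36 -.15 -.05;.1 .5 0 -.36 -.15 -.05;.25 .6 0 -.36 -.15 -.05;.25 .6 0 -.36 -.15 -.05;.25 .6 0 -.36 -.15 -.05;.25 .6 0 -.36 -.15 -.05;.25 .6 0 -.38 -.17 -.03;.25 .6 0 0 0 0;.25 .6 0 0 0 0;.25 .6 0 0 0 0;.25 .6 0 0 0 0;.25 .13 0 0 0 0;.25 .1 0 0 0 0;0 0 0 0 0 0"
}}

```text
time_s: 11.5
tcp_pos: [0.5684, 0.0353, 0.3371]
ee_rot: [[-0.22, -0.927, 0.302], [-0.975, 0.209, -0.068], [0.0, -0.31, -0.951]]
wrist_force: [-0.4, -0.4, 0.4]
gripper_width: 0.517
gripper_force: 0.0
```

```bash
python3 - <<'E'
from h import *
local();i=cams.camera_info("wrist");p,d=cams.capture("wrist");np.save("w3.npy",d)
import pickle;pickle.dump(i,open("w3.pkl","wb"))
cv2.imwrite("pics/w3.png",cv2.resize(p,None,fx=1.56,fy=1.56,interpolation=cv2.INTER_CUBIC))
plan(W(q,barlid(.14)),ori(0,18),.0)
for a in(.1,.14,.18):print(a,[proj("wrist",W(q,barlid(a)+np.array([0,y,0])),i)*1.56 for y in(.042,-.042)])
E
```

```text
t 11.5 grasp local mm [ 14.8   4.9 355.1] F local [-0.3 -0.4  0.4] w 44.99071487085559 0.0
tcp [0.5841 0.0267 0.2623] units shift [ 0.54 -0.28 -2.49] turn [0.   0.   0.01] min rows 2.5
0.1 [array([387.58195967, 394.36897923]), array([387.07912718, 220.19569735])]
0.14 [array([404.44954054, 394.66770637]), array([405.57210234, 220.26040645])]
0.18 [array([421.33306607, 394.65263866]), array([424.08209151, 220.27448898])]
```

View pics/w3.png

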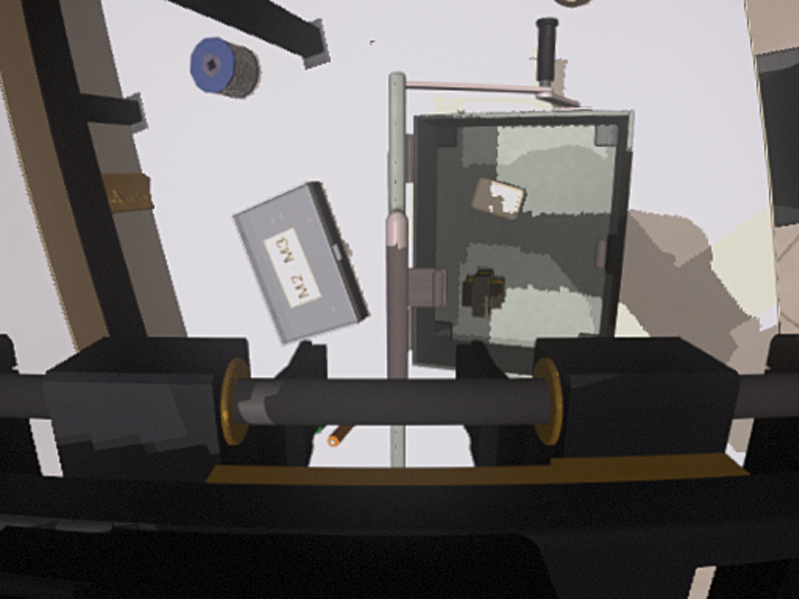

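The bar is vertical in this view at about column 397, with its right end at row 212. It is centred between the fingers at columns 320–470, and the lid is at about 0.12.

```bash
python3 - <<'E'
from h import *
plan(W(q,barlid(.122)),ori(0,18),.004);print(barlid(.122))
E
```

```text
tcp [0.5864 0.0262 0.2672] units shift [ 0.62 -0.29 -2.33] turn [0.   0.   0.01] min rows 2.3
[0.03566048 0.         0.28142983]
```

{"method": "play_rows", "body": {
  "commands": ".06 -.03 -.233 0 0 0;.06 -.03 -.233 0 0 0;.06 -.03 -.233 0 0 0;.06 -.03 -.233 0 0 0;.06 -.03 -.233 0 0 0;.06 -.03 -.233 0 0 0;.06 -.03 -.233 0 0 0;.06 -.03 -.233 0 0 0;.06 -.03 -.233 0 0 0;.08 -.02 -.233 0 0 0;0 0 0 0 0 0"
}}

```text
time_s: 12.65
tcp_pos: [0.586, 0.0265, 0.2659]
ee_rot: [[-0.22, -0.928, 0.301], [-0.976, 0.209, -0.069], [0.001, -0.308, -0.951]]
wrist_force: [-0.0, -0.8, 0.2]
gripper_width: 0.519
gripper_force: 0.0
```

{"method": "play_rows", "body": {
  "commands": "0 0 0 0 0 0;0 0 0 0 0 0;0 0 0 0 0 0",
  "grip": 20
}}

```text
time_s: 12.95
tcp_pos: [0.5865, 0.0269, 0.2679]
ee_rot: [[-0.219, -0.927, 0.304], [-0.976, 0.209, -0.068], [-0.001, -0.311, -0.95]]
wrist_force: [-0.4, -0.0, -0.6]
gripper_width: 0.326
gripper_force: 0.0
```

```bash
python3 - <<'E'
from h import *
local()
i=cams.camera_info("wrist");p,d=cams.capture("wrist")
a=p[130:250,170:330];cv2.imwrite("pics/w4.png",cv2.resize(a,None,fx=4,fy=4,interpolation=cv2.INTER_CUBIC))
E
```

```text
t 12.95 grasp local mm [ 34.3   0.7 285.9] F local [-0.4 -0.1 -0.6] w 28.359335930118633 0.0
```

View pics/w4.png

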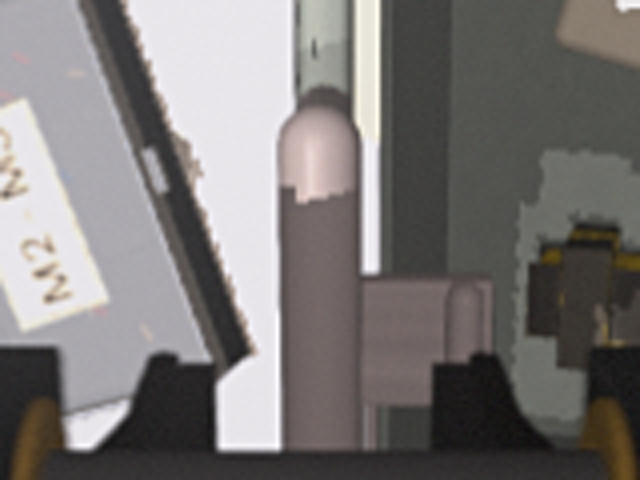

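The bar at columns 282–358 is centred between the pads at 217 and 433, so I'll close.

{"method": "play_rows", "body": {
  "commands": "0 0 0 0 0 0;0 0 0 0 0 0;0 0 0 0 0 0;0 0 0 0 0 0;0 0 0 0 0 0",
  "grip": 4
}}

```text
time_s: 13.5
tcp_pos: [0.5865, 0.0268, 0.2676]
ee_rot: [[-0.219, -0.927, 0.303], [-0.976, 0.208, -0.068], [-0.0, -0.311, -0.95]]
wrist_force: [0.5, -0.3, 0.6]
gripper_width: 0.102
gripper_force: 30.0
```

```bash
cat >> h.py <<'E'
def lid(off=.0):
    local();s=r.sense();C=Ro.from_euler("z",-q[2]).as_matrix()
    z=C@s["ee_rot"][:,2];g=C@(s["tcp_pos"]-(.019-off)*s["ee_rot"][:,2]-[q[0],q[1],0])-[.091,0,.084]
    th=np.arctan2(g[2],-g[0]);R=np.hypot(g[0],g[2]);print("lid",1.4-(th-.0195),"R",R*1e3,"lean",np.degrees(np.arctan2(z[0],-z[2])))
    F=C@s["wrist_force"];print("F outward",-F[0]*np.cos(th)+F[2]*np.sin(th),"F down-tang",-F[0]*np.sin(th)-F[2]*np.cos(th))
    return th,R
def arc(n,step,th,R=.205):
    C=Ro.from_euler("z",q[2]).as_matrix()
    P=lambda t:np.array([-R*np.cos(t),0,R*np.sin(t)])
    for k in range(n):print((C@(P(th-(k+1)*step)-P(th-k*step))/.03).round(3))
E
python3 - <<'E'
from h import *
th,R=lid(.004);print(th);arc(10,.04,th)
E
```

```text
t 13.5 grasp local mm [ 34.4   0.6 285.7] F local [ 0.6 -0.2  0.6] w 8.86383744870193 29.997074604034424
lid 0.12140223810790118 R 205.48162870693113 lean 18.11066666939701
F outward 0.45181791005179406 F down-tang -0.7038334610962124
1.2980977618920988
[-0.255  0.057 -0.079]
[-0.252  0.056 -0.089]
[-0.248  0.056 -0.1  ]
[-0.244  0.055 -0.11 ]
[-0.24   0.054 -0.12 ]
[-0.235  0.053 -0.129]
[-0.23   0.051 -0.139]
[-0.224  0.05  -0.148]
[-0.218  0.049 -0.157]
[-0.212  0.047 -0.166]
```

{"method": "play_rows", "body": {
  "commands": "-.128 .028 -.038 0 0 0;-.127 .028 -.041 0 0 0;-.127 .028 -.043 0 0 0;0 0 0 0 0 0"
}}

```text
time_s: 13.9
tcp_pos: [0.5745, 0.0294, 0.2637]
ee_rot: [[-0.219, -0.927, 0.303], [-0.976, 0.208, -0.068], [-0.0, -0.31, -0.951]]
wrist_force: [2.6, -0.5, -0.1]
gripper_width: 0.103
gripper_force: 30.0
```

```bash
python3 - <<'E'
from h import *
th,R=lid(.004);print(th);arc(8,.02,th,R)
E
```

```text
t 13.9 grasp local mm [ 22.1   0.5 281.7] F local [ 2.6  0.1 -0.1] w 8.971412183592781 29.99646306037903
lid 0.18453047228471187 R 205.4202076598304 lean 18.089161498158415
F outward -0.9747642950475998 F down-tang -2.459053990037467
1.2349695277152881
[-0.126  0.028 -0.046]
[-0.125  0.028 -0.049]
[-0.124  0.028 -0.052]
[-0.123  0.028 -0.054]
[-0.122  0.027 -0.057]
[-0.121  0.027 -0.059]
[-0.119  0.027 -0.062]
[-0.118  0.026 -0.064]
```

Forces are tiny. I'll continue, checking periodically.

{"method": "play_rows", "body": {
  "commands": "-.126 .028 -.046 0 0 0;-.125 .028 -.049 0 0 0;-.124 .028 -.052 0 0 0;-.123 .028 -.054 0 0 0;-.122 .027 -.057 0 0 0;-.121 .027 -.059 0 0 0;-.119 .027 -.062 0 0 0;-.118 .026 -.064 0 0 0"
}}

```text
time_s: 14.7
tcp_pos: [0.5451, 0.036, 0.2502]
ee_rot: [[-0.219, -0.928, 0.303], [-0.976, 0.209, -0.068], [-0.0, -0.31, -0.951]]
wrist_force: [0.3, -0.7, 1.9]
gripper_width: 0.105
gripper_force: 30.0
```

```bash
cat >> h.py <<'E'
def arc2(n,step,lean1,off=.004):
    th,R=lid(off);s=r.sense();C=Ro.from_euler("z",-q[2]).as_matrix();z=C@s["ee_rot"][:,2];l0=np.degrees(np.arctan2(z[0],-z[2]))
    def P(k):
        t=th-k*step;l=np.radians(l0+(lean1-l0)*k/n)
        return np.array([-R*np.cos(t)+(.019-off)*np.sin(l),0,R*np.sin(t)-(.019-off)*np.cos(l)])
    w=C.T@np.array([0,np.radians(l0-lean1)/n/.15,0]);print("turn",w.round(3))
    print(";".join(" ".join(f"{v:.3f}" for v in C.T@(P(k+1)-P(k))/.03) for k in range(n)))
E
python3 - <<'E'
from h import *
arc2(12,.03,12)
E
```

```text
t 14.7 grasp local mm [ -8.    0.5 268.3] F local [ 0.4 -0.6  1.9] w 9.13131044081056 30.010908544063568
lid 0.3450601957912578 R 205.26026908055013 lean 18.069111622277376
F outward 1.4856003031410003 F down-tang -1.2820222970593917
turn [0.013 0.057 0.   ]
-0.179 0.040 -0.102;-0.176 0.039 -0.107;-0.173 0.039 -0.112;-0.169 0.038 -0.117;-0.166 0.037 -0.122;-0.162 0.036 -0.127;-0.158 0.036 -0.132;-0.155 0.035 -0.137;-0.151 0.034 -0.141;-0.146 0.033 -0.146;-0.142 0.032 -0.150;-0.138 0.031 -0.154
```

{"method": "play_rows", "body": {
  "commands": "-.179 .04 -.102 .013 .057 0;-.176 .039 -.107 .013 .057 0;-.173 .039 -.112 .013 .057 0;-.169 .038 -.117 .013 .057 0;-.166 .037 -.122 .013 .057 0;-.162 .036 -.127 .013 .057 0;-.158 .036 -.132 .013 .057 0;-.155 .035 -.137 .013 .057 0;-.151 .034 -.141 .013 .057 0;-.146 .033 -.146 .013 .057 0;-.142 .032 -.15 .013 .057 0;-.138 .031 -.154 .013 .057 0"
}}

```text
time_s: 15.9
tcp_pos: [0.4878, 0.049, 0.2036]
ee_rot: [[-0.219, -0.954, 0.203], [-0.976, 0.215, -0.045], [-0.001, -0.208, -0.978]]
wrist_force: [0.2, 3.3, 0.7]
gripper_width: 0.104
gripper_force: 30.0
```

```bash
python3 - <<'E'
from h import *
arc2(10,.03,4)
E
```

```text
t 15.9 grasp local mm [-64.8   0.7 222.2] F local [-0.6  3.2  0.7] w 9.025694139684063 29.999816715717316
lid 0.7056242347819968 R 205.07000448867436 lean 12.013514848330445
F outward 0.8986269738342704 F down-tang -0.18561471498544868
turn [0.02  0.091 0.   ]
-0.135 0.030 -0.158;-0.131 0.029 -0.162;-0.126 0.028 -0.166;-0.121 0.027 -0.169;-0.116 0.026 -0.173;-0.111 0.025 -0.176;-0.106 0.024 -0.179;-0.101 0.023 -0.182;-0.095 0.021 -0.184;-0.090 0.020 -0.187
```

{"method": "play_rows", "body": {
  "commands": "-.135 .03 -.158 .02 .091 0;-.131 .029 -.162 .02 .091 0;-.126 .028 -.166 .02 .091 0;-.121 .027 -.169 .02 .091 0;-.116 .026 -.173 .02 .091 0;-.111 .025 -.176 .02 .091 0;-.106 .024 -.179 .02 .091 0;-.101 .023 -.182 .02 .091 0;-.095 .021 -.184 .02 .091 0;-.09 .02 -.187 .02 .091 0"
}}

```text
time_s: 16.9
tcp_pos: [0.4538, 0.0565, 0.1514]
ee_rot: [[-0.22, -0.973, 0.067], [-0.976, 0.219, -0.015], [0.0, -0.069, -0.998]]
wrist_force: [0.9, 4.0, -0.1]
gripper_width: 0.103
gripper_force: 30.0
```

```bash
python3 - <<'E'
from h import *
arc2(8,.03,0)
E
```

```text
t 16.9 grasp local mm [-97.    0.5 170.4] F local [-0.   4.1 -0.1] w 8.957318680768608 30.00025302171707
lid 1.0060030417944 R 205.0274260974812 lean 3.958306980020209
F outward -0.0016325551832259977 F down-tang 0.08610528242584313
turn [0.013 0.056 0.   ]
-0.082 0.018 -0.189;-0.076 0.017 -0.191;-0.071 0.016 -0.194;-0.065 0.015 -0.196;-0.059 0.013 -0.197;-0.053 0.012 -0.199;-0.048 0.011 -0.200;-0.042 0.009 -0.201
```

{"method": "play_rows", "body": {
  "commands": "-.082 .018 -.189 .013 .056 0;-.076 .017 -.191 .013 .056 0;-.071 .016 -.194 .013 .056 0;-.065 .015 -.196 .013 .056 0;-.059 .013 -.197 .013 .056 0;-.053 .012 -.199 .013 .056 0;-.048 .011 -.2 .013 .056 0;-.042 .009 -.201 .013 .056 0"
}}

```text
time_s: 17.7
tcp_pos: [0.4393, 0.0597, 0.1045]
ee_rot: [[-0.219, -0.976, 0.001], [-0.976, 0.219, -0.0], [-0.0, -0.001, -1.0]]
wrist_force: [1.5, 2.9, -1.6]
gripper_width: 0.1
gripper_force: 30.0
```

```bash
python3 - <<'E'
from h import *
arc2(8,.01,0)
E
```

```text
t 17.7 grasp local mm [-110.6    0.5  123.5] F local [ 0.8  3.2 -1.6] w 8.703330031088077 29.99933749437332
lid 1.2454327287512246 R 204.70146723290298 lean 0.05922294686123626
F outward -1.0674551530395595 F down-tang 1.4390819804442678
turn [0.    0.001 0.   ]
-0.011 0.003 -0.067;-0.011 0.002 -0.067;-0.010 0.002 -0.067;-0.009 0.002 -0.068;-0.009 0.002 -0.068;-0.008 0.002 -0.068;-0.007 0.002 -0.068;-0.007 0.001 -0.068
```

Down to about 1.32 now, just before the catch.

{"method": "play_rows", "body": {
  "commands": "-.011 .003 -.067 0 0 0;-.011 .002 -.067 0 0 0;-.01 .002 -.067 0 0 0;-.009 .002 -.068 0 0 0;-.009 .002 -.068 0 0 0;-.008 .002 -.068 0 0 0;-.007 .002 -.068 0 0 0;0 0 0 0 0 0"
}}

```text
time_s: 18.5
tcp_pos: [0.4375, 0.0601, 0.0906]
ee_rot: [[-0.219, -0.976, 0.002], [-0.976, 0.219, -0.0], [-0.0, -0.002, -1.0]]
wrist_force: [2.8, 1.9, -1.3]
gripper_width: 0.104
gripper_force: 30.0
```

```bash
python3 -c "
from h import *
lid(.004)"
```

```text
t 18.5 grasp local mm [-112.5    0.5  109.6] F local [ 2.3  2.5 -1.3] w 9.084772463817556 29.998287856578827
lid 1.3139000915152625 R 204.61843899839286 lean 0.10215484869703909
F outward -2.39653783005688 F down-tang 1.017547554037611
```

{"method": "play_rows", "body": {
  "commands": "0 0 -.033 0 0 0;0 0 -.033 0 0 0;0 0 -.033 0 0 0;0 0 -.033 0 0 0;0 0 0 0 0 0"
}}

```text
time_s: 19.0
tcp_pos: [0.4372, 0.0601, 0.0874]
ee_rot: [[-0.219, -0.976, 0.001], [-0.976, 0.219, -0.0], [0.0, -0.001, -1.0]]
wrist_force: [0.0, 3.4, 5.8]
gripper_width: 0.101
gripper_force: 30.0
```

{"method": "play_rows", "body": {
  "commands": "0 0 -.033 0 0 0;0 0 -.033 0 0 0;0 0 0 0 0 0"
}}

```text
time_s: 19.3
tcp_pos: [0.4372, 0.0602, 0.0867]
ee_rot: [[-0.219, -0.976, 0.002], [-0.976, 0.219, -0.001], [0.0, -0.002, -1.0]]
wrist_force: [-4.7, 2.9, 14.9]
gripper_width: 0.101
gripper_force: 30.0
```

```bash
python3 -c "
from h import *
lid(.004)"
```

```text
t 19.3 grasp local mm [-112.7    0.5  105.7] F local [-5.2  1.8 14.9] w 8.827011731055983 30.00355839729309
lid 1.3330292968380975 R 204.4775028399365 lean 0.09444763300748425
F outward 6.465022593760079 F down-tang -14.358026385340123
```

{"method": "play_rows", "body": {
  "commands": "-.01 .002 -.017 0 0 0;0 0 0 0 0 0"
}}

```text
time_s: 19.5
tcp_pos: [0.4372, 0.0602, 0.0866]
ee_rot: [[-0.218, -0.976, 0.002], [-0.976, 0.218, -0.001], [0.0, -0.002, -1.0]]
wrist_force: [-3.6, 2.6, 17.3]
gripper_width: 0.104
gripper_force: 30.0
```

{"method": "play_rows", "body": {
  "commands": "0 0 -.017 0 0 0;0 0 0 0 0 0"
}}

```text
time_s: 19.7
tcp_pos: [0.4371, 0.0602, 0.0852]
ee_rot: [[-0.219, -0.976, 0.002], [-0.976, 0.219, -0.0], [-0.0, -0.002, -1.0]]
wrist_force: [-1.8, 2.3, 7.7]
gripper_width: 0.104
gripper_force: 30.0
```

{"method": "play_rows", "body": {
  "commands": "0 0 -.02 0 0 0;0 0 -.02 0 0 0;0 0 0 0 0 0"
}}

```text
time_s: 20.0
tcp_pos: [0.437, 0.0602, 0.0832]
ee_rot: [[-0.219, -0.976, 0.002], [-0.976, 0.219, -0.0], [-0.0, -0.002, -1.0]]
wrist_force: [0.3, 2.0, 5.1]
gripper_width: 0.1
gripper_force: 30.0
```

{"method": "play_rows", "body": {
  "commands": "0 0 -.03 0 0 0;0 0 -.03 0 0 0;0 0 0 0 0 0"
}}

```text
time_s: 20.3
tcp_pos: [0.4368, 0.0602, 0.0805]
ee_rot: [[-0.22, -0.976, 0.001], [-0.976, 0.22, -0.0], [-0.0, -0.001, -1.0]]
wrist_force: [1.3, 3.5, -0.6]
gripper_width: 0.104
gripper_force: 30.0
```

{"method": "play_rows", "body": {
  "commands": "0 0 -.03 0 0 0;0 0 -.03 0 0 0;0 0 -.03 0 0 0;0 0 0 0 0 0"
}}

```text
time_s: 20.7
tcp_pos: [0.4367, 0.0602, 0.0775]
ee_rot: [[-0.22, -0.976, 0.001], [-0.976, 0.22, -0.0], [-0.0, -0.001, -1.0]]
wrist_force: [0.0, 3.8, -3.9]
gripper_width: 0.104
gripper_force: 30.0
```

{"method": "play_rows", "body": {
  "commands": "0 0 -.02 0 0 0;0 0 -.02 0 0 0;0 0 0 0 0 0"
}}

```text
time_s: 21.0
tcp_pos: [0.4367, 0.0602, 0.0771]
ee_rot: [[-0.219, -0.976, 0.001], [-0.976, 0.219, -0.0], [0.0, -0.001, -1.0]]
wrist_force: [-0.9, 5.1, 2.4]
gripper_width: 0.106
gripper_force: 30.0
```

{"method": "play_rows", "body": {
  "commands": "0 0 -.015 0 0 0;0 0 0 0 0 0;0 0 0 0 0 0"
}}

```text
time_s: 21.3
tcp_pos: [0.4368, 0.0602, 0.0771]
ee_rot: [[-0.219, -0.976, 0.001], [-0.976, 0.219, -0.0], [0.0, -0.001, -1.0]]
wrist_force: [-3.0, 5.1, 5.2]
gripper_width: 0.101
gripper_force: 30.0
```

```bash
python3 -c "
from h import *
lid(.004);lid(.0045)"
```

```text
t 21.3 grasp local mm [-113.2    0.5   96.1] F local [-4.   4.3  5.2] w 8.783416119369555 30.00037908554077
lid 1.3799666137431326 R 204.32038706011522 lean 0.072379191322487
F outward 4.205405220350488 F down-tang -5.005603457138099
t 21.3 grasp local mm [-113.2    0.5   96.1] F local [-4.   4.3  5.2] w 8.783416119369555 30.00037908554077
lid 1.3824119538506863 R 204.30060522396064 lean 0.072379191322487
F outward 4.193152256153392 F down-tang -5.015872126976498
```

The rest is felt as a hard stop at about 5 N. I'll open just a little, since the lid edge is close, and lift straight up.

{"method": "play_rows", "body": {
  "commands": "0 0 0 0 0 0;0 0 0 0 0 0;0 0 0 0 0 0;0 0 .2 0 0 0;0 0 .2 0 0 0;0 0 .2 0 0 0;0 0 .3 0 0 0;0 0 .5 0 0 0;0 0 .8 0 0 0;-.3 0 .8 0 0 0;-.3 0 .8 0 0 0;0 0 0 0 0 0;0 0 0 0 0 0",
  "grip": 18
}}

```text
time_s: 22.6
tcp_pos: [0.419, 0.0603, 0.1912]
ee_rot: [[-0.219, -0.976, 0.003], [-0.976, 0.219, 0.001], [-0.002, -0.003, -1.0]]
wrist_force: [0.2, -1.1, 0.0]
gripper_width: 0.208
gripper_force: 0.0
```

```bash
python3 - <<'E'
from h import *
local();i=cams.camera_info("wrist");p,d=cams.capture("wrist")
t,D=cams.capture("scene");cv2.imwrite("pics/fin.png",cv2.resize(t[145:295,170:370],None,fx=4,fy=4,interpolation=cv2.INTER_CUBIC))
C=Ro.from_euler("z",-q[2]).as_matrix()
# lid top heights from wrist depth
i2=i
for X in([-.07,-.09],[-.03,-.09],[.02,-.09],[.06,-.09],[0,-.06],[-.06,-.06]):
    uv=proj("wrist",W(q,np.array([X[0],X[1],.092])),i)
    if 0<uv[0]<511 and 0<uv[1]<383:print(X,uv.round(0),(C@(atd("wrist",*uv,d,i)-[q[0],q[1],0])*1e3).round(1))
E
```

```text
t 22.6 grasp local mm [-130.6   -3.3  210.2] F local [ 0.5 -1.   0. ] w 18.087891858502623 0.0
[-0.07, -0.09] [174.  86.] [-70.4 -89.9  93.6]
[-0.03, -0.09] [125.  87.] [-31.  -89.8  94.5]
[0.02, -0.09] [67. 89.] [ 19.4 -89.9  93.1]
[0.06, -0.09] [23. 92.] [ 57.2 -89.7  95.8]
[0, -0.06] [ 93. 126.] [ -1.2 -60.1  94.3]
[-0.06, -0.06] [164. 124.] [-60.5 -60.1  94. ]
```

View pics/fin.png

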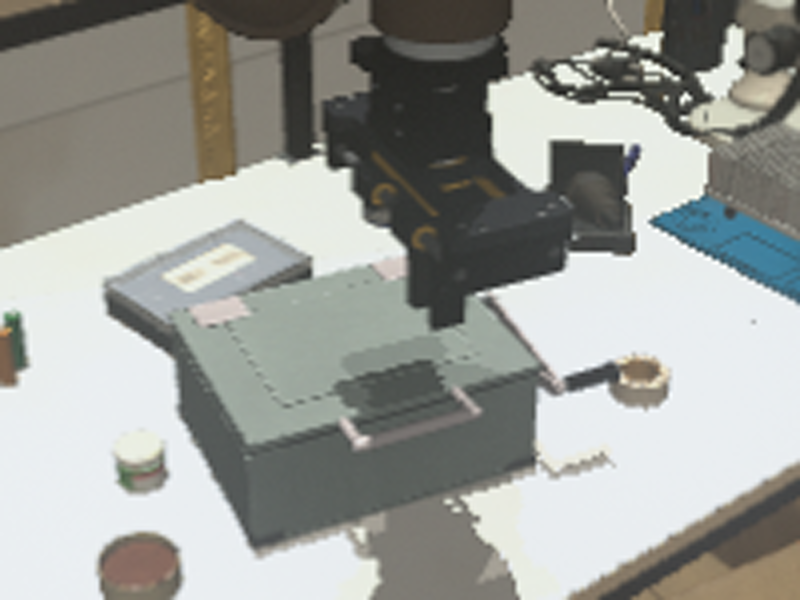

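The lid lies level and shut, with its top flat at about 94 mm. The jar at (140,460), the tin at (140,570) and the tape roll at (640,380) haven't moved, and the gripper is clear.

```bash
python3 -c "
from station import r
print(r.finish_job())"
```

```text
the job is handed in; nothing more can be done
None
```

I unlocked the stay, lowered the lid under control, pressed it through the catch onto its rest and let go. The jar, tin and tape roll look unmoved, and the job is handed in (no verdict came back).

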